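Open the classroom bread bin's roll-top

TASK

The biscuits are about to be put away. Take the pull bar of the wide roll-top bread bin and raise its slatted shutter up and back along the curved tracks until it is fully open and stays open by itself, then let go. Leave the narrow roll-top bin beside it shut.

Things in the scene. Friction and masses are not known exactly. Their poses are not given: they have to be found in the camera images.
- breadbin_axis (a point): Wide roll-top bin, 300 mm wide, 304 deep, 212 high, fixed on a low plinth (2-32 mm), slatted shutter over front and top. Point: middle of the track axis, 60 mm above the plinth. x: level from the bin's front to its back; y: along the axis; z up. Radii about it: shutter face 140 mm, side rims 152, rear hood 150. Angles from level-forward (-x) upward: front fixed below 30 deg, hood from 116.
- breadbin_pull (a point): Middle of the wide bin's pull bar: round steel, 14 mm thick, 90 long, parallel to the axis, on two 10 mm posts at its ends. Its centre line is 45 mm off the shutter face, 185 mm from the track axis. It circles the axis with the shutter: 35 deg above level-forward when shut, 105 deg (just past the top) fully open. It can turn between the fingers. Axes turn with it; when shut they are the bin's.
- breadbin_shutter (a joint): Travel of the wide bin's shutter about the track axis, rad: 0 shut, 1.222 fully open (end stop). Raising it takes 3 to 7 N at the bar. Let go near the bottom it drops shut, in mid-travel it stays about where it is (not open enough), and at the top its own weight rests it back against the end stop, where it stays.
- caddy_shutter (a joint): Shutter of the other, narrow roll-top bin (180 mm wide, otherwise the same shape, with a 70 mm pull bar), standing to the left or right of the wide one: 0 shut, 1.222 open. To be left shut.

How it is judged (in metres and radians):
At the end, for the whole second after the job is handed in: The wide bin's shutter is open to within 10 degrees of its end stop (joint above 1.05 rad) and at rest, let go of; the narrow bin's shutter is shut (below 0.1 rad) (value of joint breadbin_shutter above 1.05 rad and velocity of joint breadbin_shutter between -0.05 and 0.05 rad/s and value of joint caddy_shutter below 0.1 rad); the robot touches nothing.
It fails at once if the narrow bin's shutter is raised (value of joint caddy_shutter above 0.2 rad).
It also fails if it takes over 38 s, if anything falls off the work surface, if the arm or the gripper's body presses on something with over 40 N, if the wrist force passes 120 N, or if a joint passes its speed limit or range.

ROBOT

A 6-joint arm with a two-finger parallel gripper is mounted at the origin on the work surface. World frame = base frame: x ahead of the robot, y to its left, z up, the work surface at z = 0. Lengths are in m, angles in degrees, forces in N, time in s.
With the tool pointing down it reaches from about 0.3 to 0.75 m from the base axis. Payload 8.5 kg.
Tool frame: the origin (TCP) lies between the finger pads; the fingertips stand env.finger_overhang ahead of it and the grasp point (between the pads) lies 2 mm behind it (env.finger_overhang is the distance from the TCP to the fingertips, in m); z points along the fingers, y is the line along which they close (so a half turn about z gives the same grasp; the last joint's range is limited). The gripper opens to 85 mm and grips with 20 to 120 N. Pads are 22 mm wide; open, the fingers measure 114 mm over their backs; the gripper's body (76 mm by 85 mm) begins 54 mm behind the grasp point. The pads swing forward as they close: fully open they stand 13 mm farther back than shut.
Start: joints at [57.336, 21.807, 74.336, -0, 83.858, -12.336], TCP at [0.191, 0.516, 0.248] pointing down, gripper open.
Joint ranges: [-178.18, 178.18], [-50.72, 133.34], [12.68, 142.11], [-81.47, 261.47], [9.98, 163.14], [-165.26, 165.26]. Speed limits (degrees/s): [136.94, 136.94, 180, 180, 180, 180].

INTERFACE

Orientations are given as a 3x3 rotation matrix whose columns are the frame's x, y, z axes.
In Python, from rig import env gives the robot as it stands. The module is installed in compiled form; this text tells all that it offers.
- The arm moves only by the tool jog_arm, never from a script. Its arguments are lists of equal length, an entry for each row: "hand": the finger opening in m, from 0 to 0.0854; "travel": the shift along the world's x, y, z in m, a list of three; "yaw": the turn about the world's z in rad. A call has exactly 5 rows; each row shifts and turns the commanded pose from where the row before left it; what a row does not reach is not made up. A row lasts 1/8 s, in which the tool goes at most 62.5 mm and 10.7 degrees, less where a joint would pass 70% of its speed; a pose out of reach is approached as far as the arm can. A call is refused whole if a number of a shift passes 0.0625 or a number of a turn 0.188, either way. A call with a gripper value outside its range is refused whole. The fingers move at their own pace and stop on an object; "grip_force" is the grip in N (left out, the last holds). Time passes only in rows, so rows that do not move let the fingers close, or fill a call up. It gives the time, the measured TCP pose, the force, the opening and the grip force at its end, in the units of the state.
- env.observe(): the state, without advancing time (a new reading comes with each control period).
- env.get_image(name): name is "scene" or "top" or "wrist"; returns the picture (480x640x3 uint8, red, green, blue); there is no depth.
- env.calibration(name): a dict with "fx", "fy", "cx", "cy" (pixels), "position" and "rotation" of the camera in the world; the wrist camera has in their place "hand_eye" (4x4, takes a point from camera to tool coordinates, whose origin is the TCP and whose axes are the flange's). Camera axes: x right, y down, z forward; pixel columns grow to the right and rows downward; lengths in m; the calibration is good to about 2 mm. A picture is of the moment at which its call begins: read the wrist's pose just before it. calibration takes no time and is no camera call.
- env.close_job(): hands the job in; it is judged then, once.
The state is a dict: "time_s": time; "q": joint angles; "qvel": joint speeds; "joint_efforts": joint torques, N m; "position": TCP position; "tool_rot": TCP orientation; "ft_force": force on the tool from outside, world axes, zero at the start; "wrist_torque": the same for the moment, N m; "grip_width": finger opening in m; "gripper_force": force on a finger pad.
Only numpy, scipy, OpenCV 4.12 (cv2) and the standard library are available. Lean on these libraries where they do the work, as an engineer would, in place of code of your own. Each camera call takes 0.05 s, during which the arm holds its last target. There are 200 camera calls.

## Working session

There is one attempt and no reset: what is moved stays moved. The work goes in short steps, Python scripts to look and compute and a tool call to move; the robot and the scene stay as the last step left them, time stands still between calls to the robot, and variables do not carry over. Pictures are saved under pics/ and viewed, at most 10 in all, crops included, and the job is handed in when it is done.

Besides the shell and the picture viewer there is one more tool, called after ">>>" as name(argument=value, ...), one argument or row to a line, values as JSON. jog_arm: Moves the arm, as the interface text tells. Its arguments: {"type":"object","properties":{"hand":{"type":"array"},"travel":{"type":"array"},"yaw":{"type":"array"},"grip_force":{"type":"number"}},"required":["hand","travel","yaw"]}

```bash
mkdir -p pics
python3 - <<'E'
from rig import env
import cv2
for n in("scene","top"):
    cv2.imwrite(f"pics/{n}0.png",env.get_image(n)[:,:,::-1])
    c=env.calibration(n);print(n,c)
s=env.observe();print(s["time_s"],s["position"],s["tool_rot"],s["ft_force"],env.finger_overhang)
print(env.calibration("wrist"))
E
```

```text
scene {'fx': 587.3172046455262, 'fy': 587.3172046455262, 'cx': 314.18588842950237, 'cy': 228.74235968068592, 'position': array([0.58443209, 0.2903314 , 1.08936921]), 'rotation': array([[-0.98781355,  0.14900504, -0.04496542],
       [ 0.15550908,  0.93295361, -0.32467597],
       [-0.00642771, -0.32771186, -0.94475585]])}
top {'fx': 504.1450536307421, 'fy': 504.1450536307421, 'cx': 313.1337077452805, 'cy': 238.06566696335364, 'position': array([ 0.38824224, -0.01111479,  1.07466416]), 'rotation': array([[ 0.00483681, -0.98864205,  0.15021151],
       [-0.99993103, -0.00638938, -0.00985498],
       [ 0.01070281, -0.15015348, -0.98860477]])}
0.1 [0.19092713 0.51554494 0.24776356] [[-9.37739734e-01  3.47338031e-01 -6.95191810e-04]
 [ 3.47338626e-01  9.37739109e-01 -1.11501167e-03]
 [ 2.64622589e-04 -1.28705772e-03 -9.99999137e-01]] [-0.02432063 -0.29822976 -0.14779773] 0.017
{'fx': 342.5467989990159, 'fy': 342.5467989990159, 'cx': 316.6228987469384, 'cy': 238.6337411215568, 'hand_eye': array([[-9.34302922e-04, -9.48566137e-01, -3.16577654e-01,
         8.08316671e-02],
       [ 9.99999511e-01, -9.88625883e-04,  1.09754114e-05,
         2.27730507e-04],
       [-3.23387766e-04, -3.16577489e-01,  9.48566597e-01,
        -1.25245920e-01],
       [ 0.00000000e+00,  0.00000000e+00,  0.00000000e+00,
         1.00000000e+00]])}
```

View pics/scene0.png

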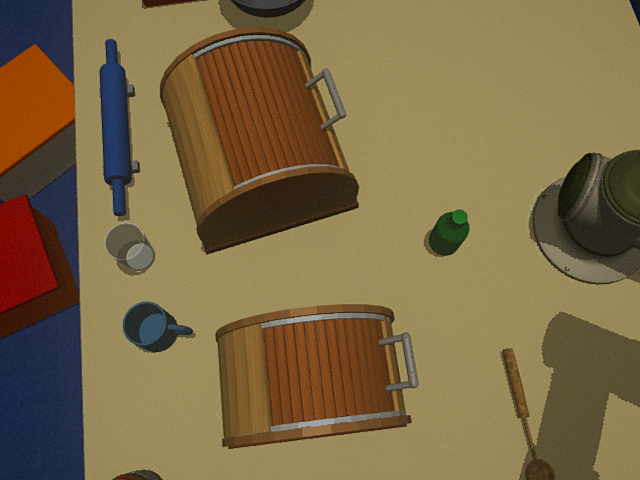

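View pics/top0.png

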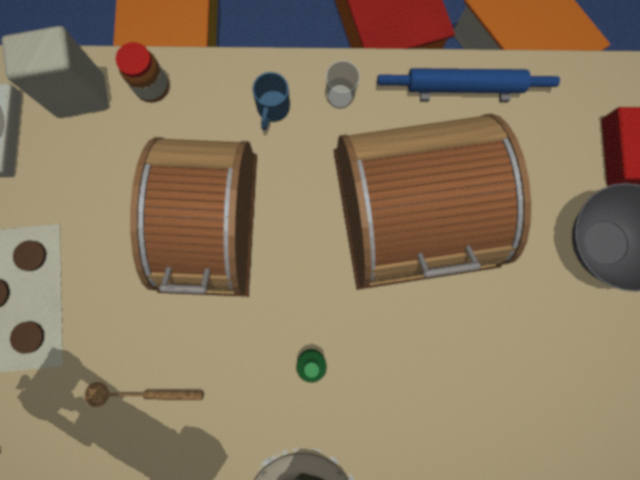

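The scene view shows the wide bin at the upper middle with its bar at about (325,72)-(343,114). In the top view that bar is at about (424,273)-(478,266), and the narrow bin's bar is at (162,289)-(208,289). I'll enlarge the wide bar and find its axis.

```bash
cat > h.py <<'E'
import numpy as np
from rig import env
def ray(n,u,v):
    c=env.calibration(n);d=c["rotation"]@np.array([(u-c["cx"])/c["fx"],(v-c["cy"])/c["fy"],1]);return c["position"],d
def plane(n,u,v,z):
    p,d=ray(n,u,v);return p+d*(z-p[2])/d[2]
def tri(r1,r2):
    A=np.zeros((3,3));b=np.zeros(3)
    for p,d in(r1,r2):
        d=d/np.linalg.norm(d);M=np.eye(3)-np.outer(d,d);A+=M;b+=M@p
    return np.linalg.solve(A,b)
E
python3 - <<'E'
import cv2,numpy as np
from h import *
a=cv2.imread("pics/scene0.png")[60:140,295:355];b=cv2.imread("pics/top0.png")[235:295,405:495]
a=cv2.resize(a,(420,560),interpolation=cv2.INTER_CUBIC) #x7
b=cv2.resize(b,(360,240),interpolation=cv2.INTER_CUBIC) #x4
o=np.zeros((560,790,3),np.uint8);o[:,:420]=a;o[:240,425:785]=b
cv2.imwrite("pics/crop.png",o)
for u,v in((424,273),(478,266)):print(plane("top",u,v,.198))
for u,v in((327,72),(343,113)):print(plane("scene",u,v,.198))
E
```

```text
[ 0.46104544 -0.21359304  0.198     ]
[ 0.47385322 -0.30868962  0.198     ]
[ 0.47394217 -0.30250488  0.198     ]
[ 0.4601223  -0.21676157  0.198     ]
```

View pics/crop.png

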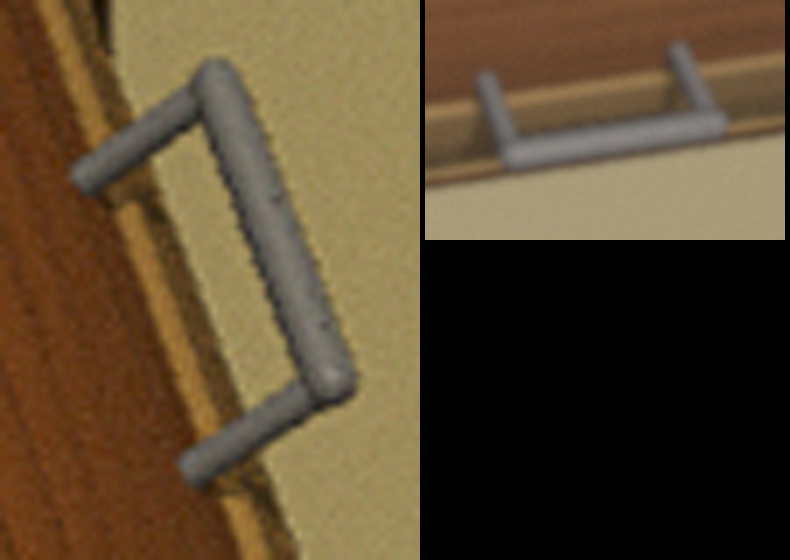

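The crop puts the bar's end centres at scene (325.4,70.3)/(342.4,115.4) and top (424.5,273.8)/(480,265.5). I'll triangulate those. The gripper can start swinging over while it's still high.

Run:
```python
from h import *
S=[(325.9,71.5),(341.9,114.2)];T=[(479,265.6),(425.5,273.6)]
P=[tri(ray("scene",*s),ray("top",*t)) for s,t in zip(S,T)]
for p in P:print(p)
print(np.mean(P,0),np.degrees(np.arctan2(P[0][0]-P[1][0],P[1][1]-P[0][1])),np.linalg.norm(P[0]-P[1]))
print("caddy bar",plane("top",185,289,.198))
```

```text
[ 0.4749177  -0.31469708  0.1831536 ]
[ 0.4610371  -0.21805154  0.19149827]
[ 0.4679774  -0.26637431  0.18732594] 8.173146995577495 0.09799319022040517
caddy bar [0.43100744 0.20109937 0.198     ]
```

>>> jog_arm(
  hand=[0.04,0.04,0.04,0.04,0.04],
  travel=[
    [0,-0.04,0.04],
    [0.02,-0.06,0.04],
    [0.03,-0.06,0.02],
    [0.03,-0.06,0],
    [0.02,-0.06,0],
  ],
  yaw=[-0.12,-0.12,-0.12,-0.12,-0.12],
  grip_force=40,
)

```text
time_s: 0.72
position: [0.2827, 0.2551, 0.3395]
tool_rot: [[-0.575, 0.818, 0.0], [0.818, 0.575, -0.0], [-0.0, 0.0, -1.0]]
ft_force: [0.5, -0.9, 0.2]
grip_width: 0.0399
gripper_force: 0.0
```

>>> jog_arm(
  hand=[0.04,0.04,0.04,0.04,0.04],
  travel=[
    [0.01,-0.06,0],
    [0.01,-0.06,0],
    [0.01,-0.06,0],
    [0.01,-0.06,0],
    [0.02,-0.06,0],
  ],
  yaw=[-0.1,-0.1,-0.1,-0.1,-0.07],
)

```text
time_s: 1.35
position: [0.3416, -0.0444, 0.3398]
tool_rot: [[-0.142, 0.99, 0.001], [0.99, 0.142, -0.0], [-0.0, 0.001, -1.0]]
ft_force: [1.5, 0.5, 0.0]
grip_width: 0.0403
gripper_force: 0.0
```

>>> jog_arm(
  hand=[0.04,0.04,0.04,0.04,0.04],
  travel=[
    [0.03,-0.06,0],
    [0.03,-0.06,0],
    [0.03,-0.055,-0.02],
    [0.03,-0.03,-0.02],
    [0,0,0],
  ],
  yaw=[0,0,0,0,0],
)

```text
time_s: 1.98
position: [0.457, -0.238, 0.2977]
tool_rot: [[-0.144, 0.99, -0.004], [0.99, 0.144, 0.003], [0.004, -0.003, -1.0]]
ft_force: [0.4, -0.2, -0.5]
grip_width: 0.0399
gripper_force: 0.0
```

Run:
```python
from h import *
import cv2
s=env.observe();im=env.get_image("wrist");cv2.imwrite("pics/w1.png",im[:,:,::-1])
print(s["time_s"],s["position"],s["ft_force"])
R=s["tool_rot"];c=env.calibration("wrist");H=c["hand_eye"]
for p in([.4749,-.3147,.193],[.461,-.218,.193]):
    t=R.T@(np.array(p)-s["position"]);q=np.linalg.inv(H)@np.append(t,1);print(c["fx"]*q[0]/q[2]+c["cx"],c["fy"]*q[1]/q[2]+c["cy"])
```

```text
1.975 [ 0.4569713  -0.23796692  0.29769543] [ 0.43552369 -0.18745113 -0.49329795]
325.00833376989834 339.9368556470268
326.2004132731886 219.3344524304932
```

View pics/w1.png

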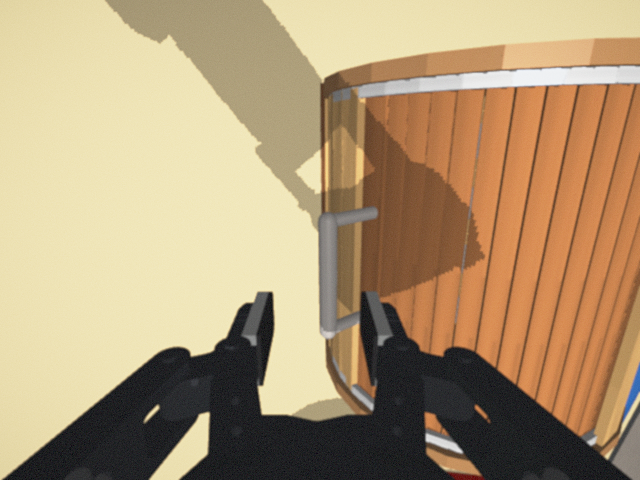

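The wrist view shows the bar from (328,217) to (329,335), square to the fingers. That is about 2 mm from the prediction, so the bar centre is at about (0.470,-0.264). I'm going down with a slight forward bias.

>>> jog_arm(
  hand=[0.04,0.04,0.04,0.04,0.04],
  travel=[
    [0.009,-0.026,0],
    [0,0,-0.04],
    [0,0,-0.04],
    [0,0,-0.022],
    [0,0,0],
  ],
  yaw=[0,0,0,0,0],
)

```text
time_s: 2.65
position: [0.4648, -0.2614, 0.1985]
tool_rot: [[-0.146, 0.989, -0.001], [0.989, 0.146, 0.001], [0.001, -0.001, -1.0]]
ft_force: [-0.3, -0.2, -0.2]
grip_width: 0.04
gripper_force: 0.0
```

Run:
```python
from h import *
import cv2
s=env.observe();im=env.get_image("wrist");cv2.imwrite("pics/w2.png",im[:,:,::-1])
print(s["time_s"],s["position"],s["ft_force"])
R=s["tool_rot"];c=env.calibration("wrist");H=c["hand_eye"]
for z in(.188,.198):
  for p in([.4765,-.3085,z],[.4635,-.2195,z]):
    t=R.T@(np.array(p)-s["position"]);q=np.linalg.inv(H)@np.append(t,1);print(z,c["fx"]*q[0]/q[2]+c["cx"],c["fy"]*q[1]/q[2]+c["cy"])
```

```text
2.65 [ 0.46480603 -0.2613747   0.19854558] [-0.29862343 -0.18563373 -0.19212652]
0.188 325.1426351550729 400.2057982747574
0.188 327.01904355767255 225.77763939135562
0.198 325.63357937406283 416.5060852305287
0.198 327.75037051721813 233.02791648969946
```

View pics/w2.png

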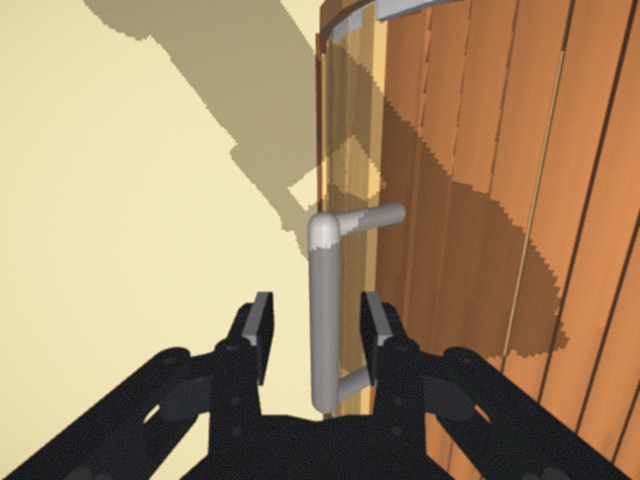

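The bar now spans (323,215)-(325,408), between the fingers and about 3 mm towards the inner pad. I'll centre on it and close.

>>> jog_arm(
  hand=[0.025,0.008,0.0,0.0,0.0],
  travel=[
    [0.004,0,-0.002],
    [0,0,0],
    [0,0,0],
    [0,0,0],
    [0,0,0],
  ],
  yaw=[0,0,0,0,0],
  grip_force=40,
)

```text
time_s: 3.32
position: [0.4685, -0.2628, 0.1979]
tool_rot: [[-0.146, 0.989, -0.002], [0.989, 0.146, -0.002], [-0.001, -0.002, -1.0]]
ft_force: [-8.0, -0.0, 7.1]
grip_width: 0.0123
gripper_force: 39.3
```

>>> jog_arm(
  hand=[0,0,0,0,0],
  travel=[
    [0.0048,0.0007,0.0066],
    [0.0049,0.0007,0.0062],
    [0.0053,0.0008,0.006],
    [0.0055,0.0008,0.0058],
    [0,0,0],
  ],
  yaw=[0,0,0,0,0],
)

```text
time_s: 3.95
position: [0.4884, -0.2597, 0.2229]
tool_rot: [[-0.146, 0.989, -0.004], [0.989, 0.146, -0.002], [-0.001, -0.004, -1.0]]
ft_force: [-12.1, 0.4, 10.6]
grip_width: 0.0124
gripper_force: 39.6
```

>>> jog_arm(
  hand=[0,0,0,0,0],
  travel=[
    [0.0045,0.0007,0.0075],
    [0.0055,0.0008,0.006],
    [0.012,0.0018,0.0103],
    [0.0127,0.0019,0.0098],
    [0,0,0],
  ],
  yaw=[0,0,0,0,0],
)

```text
time_s: 4.58
position: [0.5261, -0.2536, 0.2546]
tool_rot: [[-0.147, 0.989, 0.001], [0.989, 0.147, 0.001], [0.001, 0.002, -1.0]]
ft_force: [5.1, 0.3, -7.7]
grip_width: 0.0116
gripper_force: 40.1
```

>>> jog_arm(
  hand=[0,0,0,0,0],
  travel=[
    [0.0147,0.0021,0.0066],
    [0.0147,0.0022,0.0061],
    [0.0152,0.0022,0.0049],
    [0.0155,0.0023,0.0035],
    [0,0,0],
  ],
  yaw=[0,0,0,0,0],
)

```text
time_s: 5.2
position: [0.5856, -0.2443, 0.2789]
tool_rot: [[-0.147, 0.989, 0.004], [0.989, 0.147, -0.001], [-0.001, 0.004, -1.0]]
ft_force: [-2.1, 6.3, 10.0]
grip_width: 0.0107
gripper_force: 39.7
```

>>> jog_arm(
  hand=[0,0,0,0,0],
  travel=[
    [0.0157,0.0033,0.0029],
    [0.0158,0.0026,0.0007],
    [0.016,0.0024,-0.0007],
    [0.0158,0.0023,-0.0021],
    [0,0,0],
  ],
  yaw=[0,0,0,0,0],
)

```text
time_s: 5.82
position: [0.6504, -0.2339, 0.2811]
tool_rot: [[-0.148, 0.989, 0.01], [0.989, 0.148, -0.003], [-0.004, 0.01, -1.0]]
ft_force: [3.8, 4.7, 14.3]
grip_width: 0.0089
gripper_force: 37.7
```

Run:
```python
from h import *
import cv2
for n in("wrist","top"):cv2.imwrite(f"pics/{n}3.png",env.get_image(n)[:,:,::-1])
a=cv2.imread("pics/wrist3.png");b=cv2.imread("pics/top3.png")[80:320,320:640]
o=np.zeros((300,800,3),np.uint8);o[:,:400]=cv2.resize(a,(400,300));o[:,400:]=cv2.resize(b,(400,300))
cv2.imwrite("pics/c3.png",o)
```

```text
(no output)
```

View pics/c3.png

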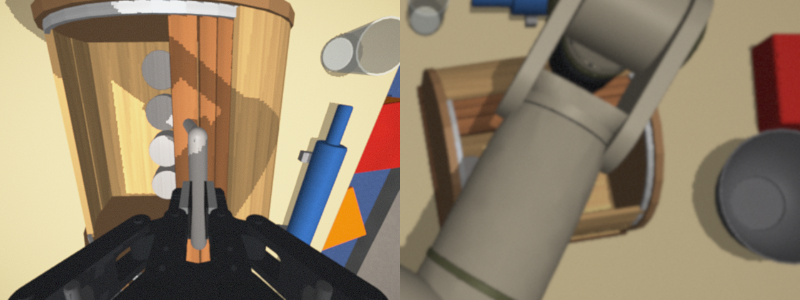

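The wrist crop shows the shutter almost fully open with the bar between the fingers. The top crop is mostly hidden by the arm. The pads are riding up on the bar, so I'll open slightly, lower, and push the last few degrees with the front finger.

>>> jog_arm(
  hand=[0.03,0.03,0.03,0.03,0.03],
  travel=[
    [0,0,0],
    [0,0,-0.008],
    [0.01,0.0015,0],
    [0.01,0.0015,0],
    [0.006,0.001,0],
  ],
  yaw=[0,0,0,0,0],
)

```text
time_s: 6.55
position: [0.6741, -0.2309, 0.2683]
tool_rot: [[-0.145, 0.989, -0.003], [0.989, 0.145, -0.0], [0.0, -0.003, -1.0]]
ft_force: [-22.5, -2.8, 2.7]
grip_width: 0.0303
gripper_force: 11.6
```

The 22 N push back at x = 0.674 means the bar is against its end stop. I'll back off to the middle of the gap, open and lift clear.

>>> jog_arm(
  hand=[0.03,0.035,0.035,0.035,0.035],
  travel=[
    [-0.007,-0.001,0],
    [-0.002,0,0],
    [0,0,0],
    [0,0,0.004],
    [0,0,0.01],
  ],
  yaw=[0,0,0,0,0],
)

```text
time_s: 7.18
position: [0.665, -0.2319, 0.2829]
tool_rot: [[-0.146, 0.989, -0.0], [0.989, 0.146, 0.0], [0.0, -0.0, -1.0]]
ft_force: [-0.4, -0.1, -0.6]
grip_width: 0.0349
gripper_force: 0.0
```

>>> jog_arm(
  hand=[0.035,0.035,0.035,0.035,0.035],
  travel=[
    [0,0,0.025],
    [0,0,0.04],
    [-0.03,0.01,0.03],
    [-0.05,0,0.02],
    [-0.06,0,0],
  ],
  yaw=[0,0,0,0,0],
)

```text
time_s: 7.8
position: [0.524, -0.2218, 0.3997]
tool_rot: [[-0.146, 0.989, 0.004], [0.989, 0.146, -0.003], [-0.003, 0.003, -1.0]]
ft_force: [0.3, -1.1, 1.0]
grip_width: 0.0348
gripper_force: 0.0
```

>>> jog_arm(
  hand=[0.035,0.035,0.035,0.035,0.035],
  travel=[
    [-0.06,0.03,0],
    [-0.06,0.06,0],
    [0,0.06,0],
    [0,0.06,0],
    [0,0,0],
  ],
  yaw=[0,0,0,0,0],
)

```text
time_s: 8.43
position: [0.4244, -0.0266, 0.3993]
tool_rot: [[-0.151, 0.989, 0.003], [0.989, 0.151, -0.001], [-0.001, 0.003, -1.0]]
ft_force: [-0.1, -0.2, 0.4]
grip_width: 0.0351
gripper_force: 0.0
```

Run:
```python
from h import *
import cv2
a=env.get_image("scene")[:,:,::-1];b=env.get_image("top")[:,:,::-1]
o=np.hstack([cv2.resize(a,(400,300)),cv2.resize(b,(400,300))]);cv2.imwrite("pics/end.png",o)
s=env.observe();print(s["time_s"],s["ft_force"],s["position"])
```

```text
8.525 [ 0.28964446 -0.54726847  0.68924872] [ 0.42500111 -0.02959659  0.39839509]
```

View pics/end.png

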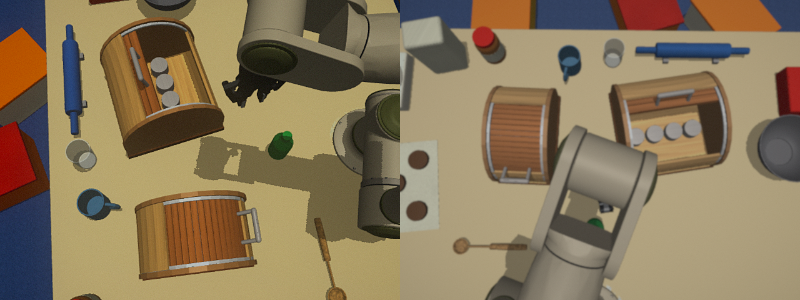

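Both views show the wide bin open with its bar at top-view pixel (437,155), the narrow bin shut and the arm clear. I'll check where the bar sits and hand in if it's right.

Run:
```python
from h import *
p=plane("top",437.5,156,.271);print(p,np.linalg.norm(p[:2]-[.6655,-.235]))
if np.linalg.norm(p[:2]-[.6655,-.235])<.015: print(env.close_job())
```

```text
[ 0.64930182 -0.22465584  0.271     ] 0.01921932975935069
```

Run:
```python
from h import *
import cv2
t=env.get_image("top")[:,:,::-1];s=env.get_image("scene")[:,:,::-1]
o=np.zeros((480,800,3),np.uint8)
o[:,:400]=cv2.resize(s[50:170,180:280],(400,480),interpolation=cv2.INTER_CUBIC)
o[:240,400:]=cv2.resize(t[130:190,395:495],(400,240),interpolation=cv2.INTER_CUBIC)
cv2.imwrite("pics/c5.png",o)
```

```text
(no output)
```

View pics/c5.png

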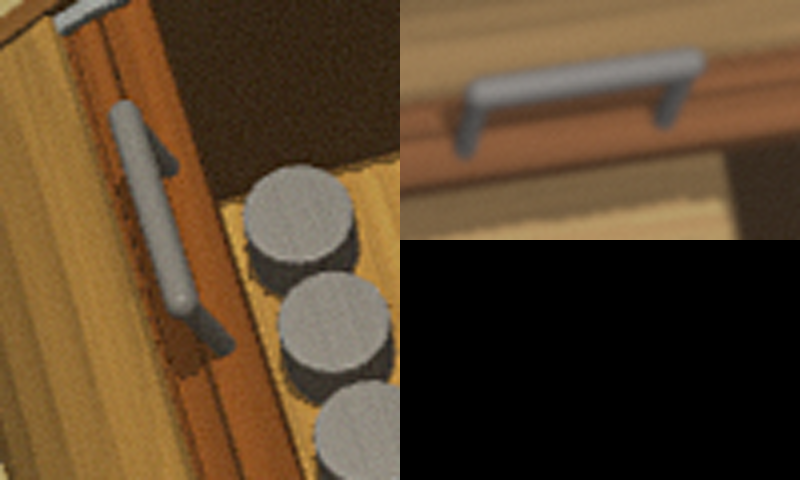

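The bar's ends are at crop (122,108)/(182,298) in the scene part and (480,95)/(695,63) in the top part. That puts its middle at scene (218,100.8) and top (441.9,149.8).

Run:
```python
from h import *
a=plane("top",441.9,149.8,.271);b=plane("scene",218,100.8,.271)
p=(a+b)/2;print(a,b)
e=np.array([.989,.146]);s=(p[:2]-[.469,-.264])@e
j=np.arccos(.8192-s/.185)-np.radians(35);print(s,j)
if j>1.12: print(env.close_job())
```

```text
[ 0.66004778 -0.23233077  0.271     ] [ 0.66356662 -0.22882756  0.271     ]
0.19556576112578158 1.2001468748788964
the job is handed in; nothing more can be done
None
```

The wide bin's shutter is open to about 1.20 rad by camera (1.222 is the end stop) and holding by itself. The gripper is clear, the narrow bin looks shut in the final pictures, and I've handed the job in; no verdict was shown.

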